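Pack the last seed tin into the swivel caddy

TASK

The swung-out top tier of the red seed caddy has to take the oblong tin from the bench as well as the two small tins standing in it. Slide the small tins along the tier, without lifting them out, until there is room, and stand the oblong tin lid-up and flat on the tier floor next to them; then swing the loaded tier round until it is fully home over the bottom tier. Leave the pots, saucer, dibber and fork where they lie.

Things in the scene. Friction and masses are not known exactly. Their poses are not given: they have to be found in the camera images.
- caddy: Red seed caddy, fixed: foot disc (130 mm across), pivot post with a 32 mm knob, 109 mm high, and a bottom tier full of packets. Origin on the bench under the pivot; z up, x along the bottom tier, a tray 68 mm wide reaching from 46 to 246 mm from the pivot, rim 36 mm above the bench. The top tier starts swung out along the caddy's -y axis.
- tier (a joint): Swivel angle of the top tier about the vertical pivot at the caddy origin, in rad: 0 = fully swung out (stop), growing counterclockwise seen from above, 1.571 = home, straight above the bottom tier (stop). Stiff: it stays where it is left; about 2 N at 120 mm from the pivot moves it.
- tier_in (a point): Centre of the top tier's inner floor, 146 mm from the pivot, 46 mm above the bench; turns with the tier: x along it away from the pivot, y across, z up. The tier is an open red tray, inside 192 mm long (x), 60 mm wide (y), 26 mm deep, walls 4 mm thick; its rim is 72 mm and its underside 42 mm above the bench.
- oblong_tin: Oblong aluminium tin with a white lid, 80 mm (x) by 48 mm (y), 60 mm high, 0.16 kg, standing on the bench to the right. Origin at the centre of its underside.
- square_tin: Square aluminium tin with a white lid, 48 mm by 48 mm, 60 mm high, standing in the top tier. Origin at the centre of its underside.
- round_tin: Round aluminium tin with a white lid, 52 mm diameter, 60 mm high, standing in the top tier (nearer to or farther from the pivot than the square tin). Origin at the centre of its underside.
- pots: Bystander: stack of three terracotta-coloured plastic pots, 106 mm across, 127 mm high. Origin at the centre of its underside.
- saucer: Bystander: white ceramic saucer, 120 mm across, 18 mm high. Origin at the centre of its underside.
- dibber: Bystander: beech dibber with a T handle (90 mm), 250 mm long, lying along its x axis, 22 mm high. Origin on the bench near its middle.
- fork: Bystander: aluminium hand fork with a wooden handle, 280 mm long, 76 mm wide, 26 mm high, lying along its x axis. Origin on the bench near its middle.
Not all that is in view belongs to the job. What is shaped like the square_tin but orange or pink is not meant.

How it is judged:
On the way:
1. all three tins stand flat in the top tier while it is still swung out (less than 0.7 rad) (x of oblong_tin in the frame of tier_in between -0.06 and 0.06 m and y of oblong_tin in the frame of tier_in between -0.01 and 0.01 m and z of oblong_tin in the frame of tier_in between -0.004 and 0.004 m and angle between each of oblong_tin, square_tin, round_tin's own z axis and vertical below 0.08 rad and x of square_tin in the frame of tier_in between -0.076 and 0.076 m and y of square_tin in the frame of tier_in between -0.01 and 0.01 m and z of square_tin in the frame of tier_in between -0.004 and 0.004 m and x of round_tin in the frame of tier_in between -0.074 and 0.074 m and y of round_tin in the frame of tier_in between -0.01 and 0.01 m and z of round_tin in the frame of tier_in between -0.004 and 0.004 m and value of joint tier below 0.7 rad), for 0.2 s.
At the end, for the whole second after the job is handed in: The top tier is home over the bottom tier (tier joint above 1.50 of 1.571 rad), and the oblong, square and round tins all stand in it, flat on its floor (undersides within 4 mm of floor height, upright within 0.08 rad), everything at rest (x of oblong_tin in the frame of tier_in between -0.06 and 0.06 m and y of oblong_tin in the frame of tier_in between -0.01 and 0.01 m and z of oblong_tin in the frame of tier_in between -0.004 and 0.004 m and angle between each of oblong_tin, square_tin, round_tin's own z axis and vertical below 0.08 rad and x of square_tin in the frame of tier_in between -0.076 and 0.076 m and y of square_tin in the frame of tier_in between -0.01 and 0.01 m and z of square_tin in the frame of tier_in between -0.004 and 0.004 m and x of round_tin in the frame of tier_in between -0.074 and 0.074 m and y of round_tin in the frame of tier_in between -0.01 and 0.01 m and z of round_tin in the frame of tier_in between -0.004 and 0.004 m and value of joint tier above 1.5 rad and linear speed of each of oblong_tin, square_tin, round_tin below 0.02 m/s and velocity of joint tier below 0.05 rad/s); the robot touches nothing.
It fails at once if a small tin is lifted more than 12 mm off the tier floor, or tipped over (z of any of square_tin, round_tin in the frame of tier_in above 0.012 m or angle between any of square_tin, round_tin's own z axis and vertical above 0.5 rad).
It fails at once if the pots, saucer, dibber or fork are moved more than 25 mm (distance of any of pots, saucer, dibber, fork from where it was at the start of the episode above 0.025 m).
It also fails if it takes over 69 s, if anything falls off the work surface, if the arm or the gripper's body presses on something with over 40 N, if the wrist force passes 120 N, or if a joint passes its speed limit or range.

ROBOT

A 7-joint arm with a two-finger parallel gripper is mounted at the origin on the work surface. World frame = base frame: x ahead of the robot, y to its left, z up, the work surface at z = 0. Lengths are in m, angles in rad, forces in N, time in s.
With the tool pointing down it reaches from about 0.35 to 0.9 m from the base axis. Payload 8.1 kg.
Tool frame: the origin (TCP) lies on the centre line of the jaws, within the pads' length; the fingertips stand 19 mm ahead of it and the grasp point (between the pads) is the TCP; z points along the fingers, y is the direction in which the jaws open and shut (so a half turn about z gives the same grasp; the last joint's range is limited). The gripper opens to 92 mm and grips with 3 to 60 N. Pads are 19 mm wide; open, the fingers measure 130 mm over their backs; the gripper's body (75 mm by 190 mm) begins 47 mm behind the grasp point.
Start: joints at [1.246, 0.434, 0.025, 1.573, -0.012, 1.134, -0.075], TCP at [0.137, -0.61, 0.246] pointing down, gripper open.
Joint ranges: [-2.62, 2.62], [-0.44, 2.09], [-1.27, 1.32], [0.08, 2.57], [-1.32, 4.46], [0.12, 2], [-2.74, 2.74]. Speed limits (rad/s): [2.22, 2.22, 3.01, 3.01, 3.14, 3.14, 3.14].

INTERFACE

Orientations are given as a rotation vector (axis times angle).
In Python, from cell import monitor, imaging, workorder, outline_of gives the robot as it stands.
- The arm moves only by the tool move_arm, never from a script. Its argument "series" is a list of rows, each a list of 6 numbers: the shift along the world's x, y, z in cm, then the turn, a rotation vector about the world's x, y, z in degrees. A call has 1 to 8 rows; each row shifts and turns the commanded pose from where the row before left it; what a row does not reach is not made up. A row lasts 1/10 s, in which the tool goes at most 50 mm and 8.59 degrees, less where a joint would pass 70% of its speed; a pose out of reach is approached as far as the arm can. A call with a gripper value outside its range is refused whole. "grip" is the opening, from 0 (shut) to 1 (fully open), set as the call begins (left out, the last holds). The fingers move at their own pace and stop on an object; "force" is the grip in N (left out, the last holds). Time passes only in rows, so rows that do not move let the fingers close. It gives the time, the measured TCP pose, the force and the opening at its end, in the units of the state.
- monitor.observe(): the state, without advancing time (a new reading comes with each control period).
- imaging.get_image(name): name is "scene" or "top" or "wrist"; returns a dict with "color" (480x640x3 uint8, red, green, blue), "fx", "fy", "cx", "cy" (pixels), "dist_coeffs" ([k1, k2, p1, p2, k3] as OpenCV has them; the pictures are not rectified), "rvec" (rotation vector, rad) and "tvec" (3), from world to camera coordinates, as OpenCV has them; the wrist camera has in their place "mount" (4x4, takes a point from camera to tool coordinates, whose origin is the TCP and whose axes are the flange's). Camera axes: x right, y down, z forward; pixel columns grow to the right and rows downward; lengths in m; the calibration is good to about 2 mm. A picture is of the moment at which its call begins: read the wrist's pose just before it. There is no depth.
- workorder.sign_off(): hands the job in, once; it reports no verdict.
Trained networks look in the newest picture that a camera, given by its name, has taken for a name from the list of things; names that differ only in an ending like _2 or _b are one class to them, and where a whole thing is asked for, a point or a joint stands for the part that bears it (a point fixed in the world has none). Each returns a list of dicts, best first, with "p" (0 to 1); they miss things now and then, are a little off and sometimes report something else, mostly with a low value. They report only what shows in the picture. A call takes as long as a camera call. They do not tell look-alikes from the thing itself.
- outline_of(camera, thing): "mask" (480x640 bool, what is visible of it) and "rect" ([left, top, width, height] in pixels, round what is visible of it).
The state is a dict: "clock": time; "joints": joint angles; "dq": joint speeds; "joint_efforts": joint torques, N m; "position": TCP position; "ee_rot": TCP orientation; "force": force on the tool from outside, world axes, zero at the start; "ft_torque": the same for the moment, N m; "width": opening from 0.0 (shut) to 1.0 (fully open).
Only numpy, scipy, OpenCV 4.12 (cv2) and the standard library are available. Lean on these libraries where they do the work, as an engineer would, in place of code of your own. Each camera call takes 0.05 s, during which the arm holds its last target. There are 200 camera calls.

## Working session

There is one attempt and no reset: what is moved stays moved. The work goes in short steps, Python scripts to look and compute and a tool call to move; the robot and the scene stay as the last step left them, time stands still between calls to the robot, and variables do not carry over. Pictures are saved under pics/ and viewed, about 8 in all and at most 12, crops included, and the job is handed in when it is done.

Besides the shell and the picture viewer there is one more tool, called after "Emit:" as name(argument=value, ...), one argument or row to a line, values as JSON. move_arm: Moves the arm, as the interface text tells. Its arguments: {"type":"object","properties":{"series":{"type":"array"},"grip":{"type":"number"},"force":{"type":"number"}},"required":["series"]}

```bash
mkdir -p pics; ls
cat > h.py <<'E'
import numpy as np, cv2
from cell import monitor, imaging, workorder, outline_of
def cam(name):
    s=monitor.observe(); im=imaging.get_image(name)
    K=np.array([[im['fx'],0,im['cx']],[0,im['fy'],im['cy']],[0,0,1.]]);d=np.array(im['dist_coeffs'],float)
    if 'mount' in im:
        R=cv2.Rodrigues(np.array(s['ee_rot'],float))[0];T=np.eye(4);T[:3,:3]=R;T[:3,3]=s['position']
        T=np.linalg.inv(T@np.array(im['mount']))
    else:
        T=np.eye(4);T[:3,:3]=cv2.Rodrigues(np.array(im['rvec'],float))[0];T[:3,3]=np.ravel(im['tvec'])
    return dict(img=im['color'],K=K,d=d,T=T)
def atz(c,uv,z):
    p=cv2.undistortPoints(np.array(uv,float).reshape(-1,1,2),c['K'],c['d']).reshape(-1,2)
    R=c['T'][:3,:3];o=-R.T@c['T'][:3,3];r=np.c_[p,np.ones(len(p))]@R
    return o+r*((z-o[2])/r[:,2])[:,None]
def proj(c,P):
    return cv2.projectPoints(np.array(P,float).reshape(-1,1,3),cv2.Rodrigues(c['T'][:3,:3])[0],c['T'][:3,3],c['K'],c['d'])[0].reshape(-1,2)
def save(c,n): cv2.imwrite('pics/'+n+'.png',c['img'][:,:,::-1])
E
python3 - <<'E'
from h import *
print(monitor.observe())
for n in('top','scene'):
    c=cam(n);save(c,n+'0');print(n,-c['T'][:3,:3].T@c['T'][:3,3])
    for t in('caddy','tier','oblong_tin','square_tin','round_tin','pots','saucer','dibber','fork'):
        for o in outline_of(n,t)[:3]:
            if o['p']<.2: continue
            v=np.argwhere(o['mask'])[:,::-1].mean(0)
            print(t,round(o['p'],2),o['rect'],v.round(),atz(c,[v],.03 if t not in('oblong_tin',) else .06).round(3)[0])
E
```

```text
pics
{'clock': 0.0, 'joints': array([ 1.24642515,  0.43521959,  0.02495097,  1.57408733, -0.01160352,
        1.13401408, -0.07513087]), 'dq': array([-0.0012095 , -0.00068671,  0.00074638, -0.00034282,  0.0007974 ,
        0.00212172,  0.00207725]), 'joint_efforts': array([-1.57033101e-03, -6.67862391e+01,  9.84345339e-01, -3.14457929e+01,
       -6.04927051e-02,  4.29895695e-02,  1.57472796e-04]), 'position': array([ 0.13732712, -0.60923011,  0.24495059]), 'ee_rot': array([-3.12076848e+00, -3.47343845e-01,  4.78717958e-04]), 'force': array([ 0.1059207 , -0.72135913, -0.80955552]), 'ft_torque': array([-0.03122553,  0.00158246, -0.02753986]), 'width': 1.0022685799196145}
top [0.26974703 0.03139578 1.53629539]
caddy 0.66 [228.5, 167.5, 121.7, 120.2] [271. 241.] [0.576 0.147 0.03 ]
tier 0.94 [252.8, 245.9, 94.1, 36.5] [306. 266.] [0.507 0.059 0.03 ]
oblong_tin 0.62 [451.8, 246.3, 32.9, 33.3] [467. 264.] [ 0.488 -0.353  0.06 ]
square_tin 0.85 [256.2, 306.6, 22.7, 27.1] [268. 320.] [0.371 0.16  0.03 ]
square_tin 0.78 [276.2, 250.3, 20.6, 21.8] [285. 260.] [0.526 0.113 0.03 ]
square_tin 0.
[... 634 characters left out ...]
23.9] [340. 216.] [0.5   0.076 0.03 ]
oblong_tin 0.92 [203.4, 224.4, 18.0, 26.6] [214. 237.] [ 0.511 -0.354  0.06 ]
square_tin 0.75 [315.3, 177.1, 16.1, 20.7] [322. 185.] [0.361 0.043 0.03 ]
square_tin 0.54 [344.5, 200.6, 18.0, 19.3] [353. 210.] [0.484 0.126 0.03 ]
square_tin 0.53 [350.4, 172.3, 15.5, 20.7] [356. 182.] [0.371 0.163 0.03 ]
round_tin 0.77 [320.4, 198.1, 18.2, 24.3] [327. 211.] [0.471 0.037 0.03 ]
pots 0.84 [139.3, 223.9, 37.9, 41.6] [159. 243.] [ 0.477 -0.545  0.03 ]
saucer 0.78 [258.1, 292.6, 37.5, 25.9] [275. 304.] [ 0.779 -0.192  0.03 ]
dibber 0.94 [427.7, 177.2, 23.8, 53.7] [443. 197.] [0.498 0.447 0.03 ]
fork 0.78 [461.5, 164.2, 44.8, 64.2] [483. 198.] [0.531 0.588 0.03 ]
```

Run:
```python
import cv2
i=cv2.imread('pics/top0.png')[130:350,80:600]; cv2.imwrite('pics/top0c.png',cv2.resize(i,(800,338),interpolation=cv2.INTER_CUBIC))
```

```text
(no output)
```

View pics/top0c.png

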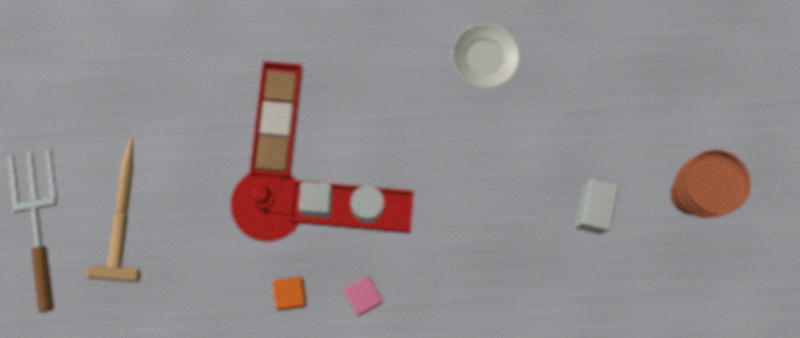

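The crop shows the square tin next to the pivot, the round tin mid-tier, free space at the outer end and the oblong tin at right. The orange and pink blocks are decoys on the near side. I'll fly closer now.

Emit:
move_arm(
  series=[
    [4,3,1,0,0,0],
    [4,3,1,0,0,0],
    [4,3,1,0,0,0],
    [4,3,1,0,0,0],
    [4,3,1,0,0,0],
    [4,3,1,0,0,0],
    [4,3,0,0,0,0],
    [4,3,0,0,0,0],
  ],
)

```text
clock: 1.8
position: [0.4543, -0.3719, 0.3053]
ee_rot: [3.121, 0.347, 0.001]
force: [-0.3, -1.1, 0.6]
width: 1.0
```

Run:
```python
from h import *
print(imaging.get_image('wrist')['mount'].__repr__())
s=monitor.observe();print(s['position'],s['ee_rot'],s['joints'].round(2),s['clock'])
c=cam('wrist');save(c,'w1')
for o in outline_of('wrist','oblong_tin')[:3]:
    v=np.argwhere(o['mask'])[:,::-1].mean(0);print(o['p'],o['rect'],atz(c,[v],.06))
```

```text
array([[-1.09021204e-04, -9.61973799e-01, -2.73141717e-01,
         7.35596134e-02],
       [ 9.99999951e-01, -2.51585370e-05, -3.10532373e-04,
        -2.44635144e-04],
       [ 2.91852161e-04, -2.73141738e-01,  9.61973755e-01,
        -1.39449693e-01],
       [ 0.00000000e+00,  0.00000000e+00,  0.00000000e+00,
         1.00000000e+00]])
[ 0.46222461 -0.36384471  0.30483919] [-3.11703432 -0.36376147 -0.00877009] [ 0.67  0.34 -0.13  1.57  0.04  1.23 -0.8 ] 1.85
0.62 [284.7, 124.2, 84.0, 96.0] [[ 0.49339099 -0.35921908  0.06      ]]
```

View pics/w1.png

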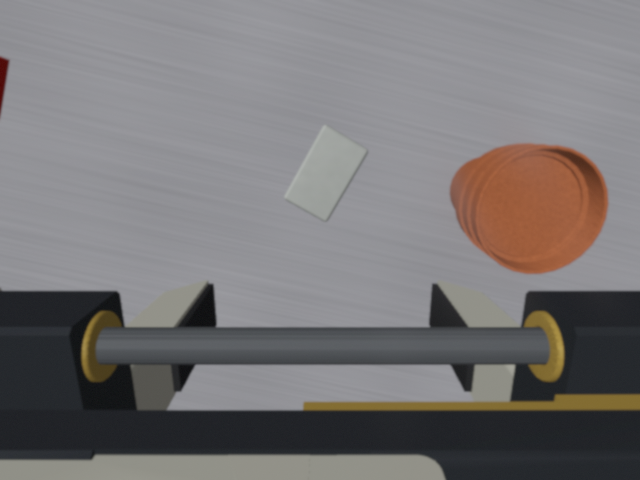

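Emit:
move_arm(
  series=[
    [0.5,4,0.5,0,0,8],
    [0.5,4,0.5,0,0,8],
    [0.5,4,0.5,0,0,8],
    [0.5,4,0.5,0,0,8],
    [0.5,4,0.5,0,0,8],
    [0.5,4,0.5,0,0,8],
    [0.5,4,0.5,0,0,8],
    [0.5,4,0.5,0,0,8],
  ],
)

```text
clock: 2.75
position: [0.4924, -0.0532, 0.345]
ee_rot: [2.46, 1.953, -0.001]
force: [0.2, -0.5, -0.3]
width: 1.001
```

Emit:
move_arm(
  series=[
    [0,0,0,0,0,7],
    [0,0,0,0,0,0],
    [0,0,0,0,0,0],
  ],
  grip=0,
)

```text
clock: 3.05
position: [0.4925, -0.055, 0.3444]
ee_rot: [2.346, 2.089, -0.001]
force: [-0.9, -0.8, -0.1]
width: 0.791
```

Run:
```python
from h import *
s=monitor.observe();print(s['position'],s['ee_rot'],s['joints'].round(2),s['clock'])
c=cam('wrist');save(c,'w2')
for t,z in(('tier',.072),('square_tin',.106),('round_tin',.106),('caddy',.07)):
  for o in outline_of('wrist',t)[:3]:
    if o['p']<.2: continue
    v=np.argwhere(o['mask'])[:,::-1].mean(0)
    b=cv2.boxPoints(cv2.minAreaRect(np.argwhere(o['mask'])[:,::-1].astype(np.float32)))
    print(t,round(o['p'],2),o['rect'],atz(c,[v],z).round(3)[0],atz(c,b,z)[:,:2].round(3).tolist())
```

```text
[ 0.49250798 -0.05504415  0.34438366] [ 2.34643829e+00  2.08850438e+00 -1.27449274e-03] [ 0.41  0.19 -0.48  1.69  0.09  1.28 -0.21] 3.05
tier 0.93 [286.0, 0.0, 76.8, 190.2] [0.501 0.032 0.072] [[0.481, 0.131], [0.55, 0.123], [0.535, -0.05], [0.457, -0.041]]
square_tin 0.81 [146.9, 0.0, 66.8, 32.6] [0.39  0.124 0.106] [[0.365, 0.136], [0.418, 0.13], [0.414, 0.108], [0.36, 0.114]]
square_tin 0.78 [298.6, 0.7, 59.6, 54.5] [0.515 0.099 0.106] [[0.493, 0.121], [0.542, 0.115], [0.538, 0.075], [0.488, 0.081]]
square_tin 0.63 [150.8, 84.0, 75.2, 65.4] [0.38  0.039 0.106] [[0.346, 0.048], [0.392, 0.071], [0.416, 0.029], [0.369, 0.004]]
round_tin 0.72 [300.2, 83.1, 55.2, 62.8] [0.506 0.029 0.106] [[0.469, 0.034], [0.51, 0.064], [0.543, 0.025], [0.502, -0.007]]
caddy 0.81 [289.6, 0.0, 71.2, 189.5] [0.5   0.031 0.07 ] [[0.482, 0.132], [0.549, 0.124], [0.533, -0.05], [0.458, -0.041]]
caddy 0.55 [513.9, 228.8, 94.5, 63.0] [ 0.744 -0.155  0.07 ] [[0.689, -0.11], [0.791, -0.122], [0.796, -0.193], [0.69, -0.18]]
```

View pics/w2.png

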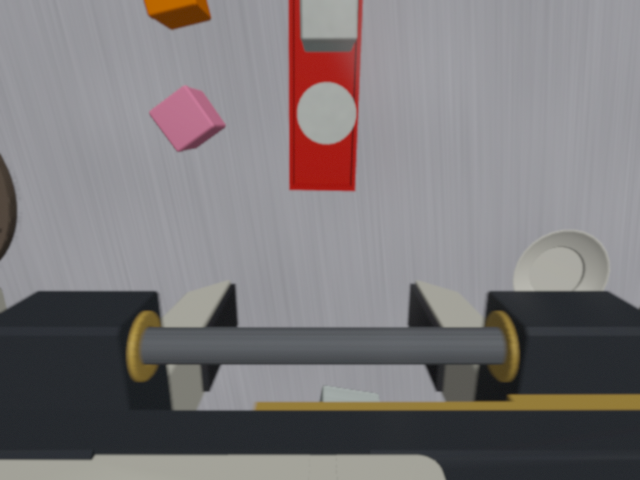

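The tier runs nearly vertical in the view, with its outer end at about row 189, columns 290–356. The round tin is at (327,113) and the square tin at the top edge. I'll take a second view closer to the pivot.

Emit:
move_arm(
  series=[
    [0.5,4,0,0,0,2],
    [0.5,4,0,0,0,0],
    [0,3,0,0,0,0],
    [0,0,0,0,0,0],
    [0,0,0,0,0,0],
  ],
)

```text
clock: 3.8
position: [0.5028, 0.0568, 0.3445]
ee_rot: [2.303, 2.137, -0.001]
force: [-0.4, -0.2, -0.5]
width: 0.138
```

```bash
cat > m.py <<'E'
from h import *
import pickle
s=monitor.observe();print(s['position'],s['ee_rot'],s['joints'].round(2),s['clock'],s['width'])
c=cam('wrist');save(c,'w3');pickle.dump(c,open('w3.pkl','wb'))
for t,z in(('tier',.072),('square_tin',.106),('round_tin',.106)):
  for o in outline_of('wrist',t)[:4]:
    if o['p']<.2: continue
    v=np.argwhere(o['mask'])[:,::-1].mean(0)
    print(t,round(o['p'],2),o['rect'],atz(c,[v],z).round(3)[0])
# red outline
h=cv2.cvtColor(c['img'],cv2.COLOR_RGB2HSV);m=((h[...,0]<6)|(h[...,0]>174))&(h[...,1]>180)
print('rows: left,right red at z=.072')
for r in range(0,480,20):
    x=np.where(m[r])[0]
    if len(x)>20: 
        p=atz(c,[[x[0]-.5,r],[x[-1]+.5,r]],.072); print(r,x[0],x[-1],p[:,:2].round(4).tolist())
E
python3 m.py
```

```text
[0.50279209 0.05682656 0.34446373] [ 2.30250945e+00  2.13713612e+00 -5.96545027e-04] [ 0.24  0.22 -0.56  1.66  0.12  1.29 -0.42] 3.8 0.13808222330846404
tier 0.65 [288.0, 41.3, 78.1, 250.8] [0.508 0.084 0.072]
square_tin 0.93 [163.2, 189.7, 68.8, 57.3] [0.382 0.055 0.106]
square_tin 0.82 [306.6, 116.9, 55.5, 57.5] [0.517 0.112 0.106]
square_tin 0.71 [150.4, 72.7, 74.2, 61.0] [0.39  0.159 0.106]
round_tin 0.62 [303.2, 199.5, 49.9, 62.3] [0.505 0.033 0.106]
round_tin 0.24 [308.4, 117.5, 50.8, 58.2] [0.517 0.112 0.106]
rows: left,right red at z=.072
0 313 354 [[0.5072, 0.241], [0.5453, 0.2381]]
20 290 361 [[0.4847, 0.2262], [0.5509, 0.2212]]
40 280 576 [[0.4737, 0.2101], [0.7504, 0.1897]]
60 277 572 [[0.4691, 0.1931], [0.7482, 0.1725]]
80 281 568 [[0.4711, 0.1753], [0.746, 0.1549]]
100 292 564 [[0.4799, 0.1564], [0.7438, 0.1369]]
180 296 359 [[0.4766, 0.0791], [0.5417, 0.0743]]
200 295 357 [[0.4736, 0.0586], [0.5386, 0.0538]]
260 293 352 [[0.4654, -0.0064], [0.5299, -0.0112]]
280 292 342 [[0.4621, -0.0293], [0.5178, -0.0334]]
```

View pics/w3.png

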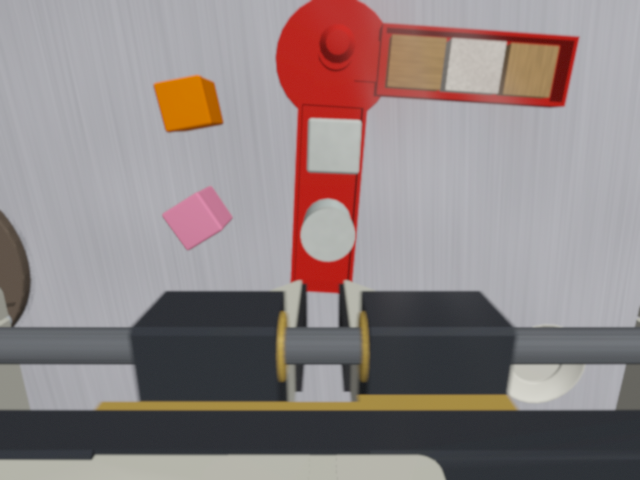

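The pivot knob is at (338,42), the square tin at (334,145) and the round tin at (328,232), with the gripper nearly shut. Next I'll compute pivot and tier geometry and check it against the known lengths.

```bash
cat > g.py <<'E'
from h import *
import pickle
c=pickle.load(open('w3.pkl','rb'))
print('knob',atz(c,[[338,42]],.109)[0],'tier inner end',atz(c,[[300,106],[366,108]],.072)[:,:2])
print('home tier corners',atz(c,[[384,25],[577,38],[565,105],[376,95]],.036)[:,:2])
h=cv2.cvtColor(c['img'],cv2.COLOR_RGB2HSV)
print('outer end w3',atz(c,[[291,291],[352,292]],.072)[:,:2])
print('sq corners',atz(c,[[309,118],[361,119],[359,174],[307,172]],.106)[:,:2])
print('round L R',atz(c,[[301,232],[355,232],[328,262]],.106)[:,:2])
E
python3 g.py
```

```text
knob [0.52633091 0.19765678 0.109     ] tier inner end [[0.4875875  0.15029867]
 [0.551504   0.14366696]]
home tier corners [[0.57692906 0.22295383]
 [0.77184722 0.19669714]
 [0.76529355 0.13238192]
 [0.56631931 0.15705374]]
outer end w3 [[ 0.46031159 -0.04218317]
 [ 0.52736222 -0.0483421 ]]
sq corners [[0.49646997 0.13781581]
 [0.54304538 0.13347434]
 [0.53879329 0.08448838]
 [0.49059065 0.08993553]]
round L R [[4.79881790e-01 3.27996617e-02]
 [5.32134493e-01 2.89170612e-02]
 [5.03837169e-01 1.98442779e-04]]
```

Emit:
move_arm(
  series=[
    [-0.3,-4,-1,0,0,-3.4],
    [-0.3,-3.8,-3,0,0,0],
    [0,0,-4.5,0,0,0],
    [0,0,-4.5,0,0,0],
    [0,0,-4.5,0,0,0],
    [0,0,-2,0,0,0],
    [0,0,0,0,0,0],
  ],
)

```text
clock: 4.7
position: [0.4947, -0.0224, 0.1469]
ee_rot: [-2.364, -2.063, 0.007]
force: [0.3, -0.6, 1.1]
width: 0.005
```

Emit:
move_arm(
  series=[
    [0,0,-2.5,0,0,0],
    [0,0,-2.5,0,0,0],
    [0,0,-1.5,0,0,0],
    [0,0,-0.6,0,0,0],
    [0,0,0,0,0,0],
    [0,0,0,0,0,0],
  ],
)

```text
clock: 5.3
position: [0.4977, -0.0214, 0.0798]
ee_rot: [2.365, 2.066, 0.002]
force: [0.2, 0.6, 0.7]
width: 0.005
```

```bash
python3 -c "
from h import *
s=monitor.observe();print(s['position'],s['ee_rot'],s['joints'].round(2),s['clock'],s['width'],s['force'])"
```

```text
[ 0.49773064 -0.02135007  0.07981587] [2.36498006e+00 2.06591647e+00 2.04711159e-03] [ 0.26  0.49 -0.43  2.03  0.31  0.68 -0.5 ] 5.3 0.004803668645995186 [0.16667659 0.58385711 0.66691316]
```

Emit:
move_arm(
  series=[
    [0.13,1,0,0,0,0],
    [0.09,0.7,0,0,0,0],
    [0.09,0.7,0,0,0,0],
    [0.09,0.7,0,0,0,0],
    [0.09,0.7,0,0,0,0],
    [0.09,0.7,0,0,0,0],
    [0.07,0.5,0,0,0,0],
    [0.04,0.3,0,0,0,0],
  ],
)

```text
clock: 6.1
position: [0.5037, 0.0323, 0.0786]
ee_rot: [2.365, 2.068, -0.0]
force: [-0.0, -2.3, 1.7]
width: 0.006
```

Emit:
move_arm(
  series=[
    [0.04,0.3,0,0,0,0],
    [0.03,0.2,0,0,0,0],
    [0,0,0,0,0,0],
  ],
)

```text
clock: 6.4
position: [0.5045, 0.0371, 0.0786]
ee_rot: [-2.365, -2.067, -0.0]
force: [-0.2, 0.6, -0.1]
width: 0.003
```

Emit:
move_arm(
  series=[
    [0.02,0.15,0,0,0,0],
    [0.02,0.15,0,0,0,0],
    [0,0,0,0,0,0],
  ],
)

```text
clock: 6.7
position: [0.5046, 0.0388, 0.0785]
ee_rot: [2.366, 2.066, -0.002]
force: [-1.8, -4.7, 2.2]
width: 0.003
```

Emit:
move_arm(
  series=[
    [0.02,0.15,0,0,0,0],
    [0.02,0.15,0,0,0,0],
    [0,0,0,0,0,0],
  ],
)

```text
clock: 7.0
position: [0.5046, 0.039, 0.0785]
ee_rot: [2.367, 2.062, -0.007]
force: [-2.4, -13.5, 6.9]
width: 0.003
```

The tins are packed: the finger stopped at r = 0.1595 m, which matches 50+48+52+9.5 mm. Next, the oblong tin.

Emit:
move_arm(
  series=[
    [-0.1,-1,0,0,0,0],
    [0,-0.5,4,0,0,0],
    [0,-0.5,4.5,0,0,-3],
    [-0.5,-3,4,0,0,-8],
    [-0.5,-4,3,0,0,-8],
    [-0.5,-4,3,0,0,-8],
    [-0.5,-4,2,0,0,-8],
    [-0.5,-4,1.5,0,0,-8],
  ],
  grip=0.85,
)

```text
clock: 7.8
position: [0.4794, -0.1679, 0.3]
ee_rot: [2.96, 1.049, 0.004]
force: [1.3, 0.9, -0.5]
width: 0.65
```

Emit:
move_arm(
  series=[
    [-0.5,-4,0,0,0,-8],
    [-0.5,-4,0,0,0,-8],
    [-0.5,-4,0,0,0,-8],
    [-0.5,-3,0,0,0,-8],
    [0,-2,0,0,0,-8],
    [0,0,0,0,0,-8],
    [0,0,0,0,0,-6],
    [0,0,0,0,0,0],
  ],
)

```text
clock: 8.6
position: [0.4595, -0.3364, 0.2978]
ee_rot: [-3.115, 0.404, -0.0]
force: [0.0, 0.2, -0.3]
width: 0.85
```

```bash
cat > o.py <<'E'
from h import *
import sys,pickle
s=monitor.observe();print(s['position'],s['ee_rot'],s['joints'].round(2),s['clock'],s['width'])
c=cam('wrist');save(c,sys.argv[1]);pickle.dump(c,open(sys.argv[1]+'.pkl','wb'))
r=s['ee_rot'];print('tool yaw',np.degrees(2*np.arctan2(r[1],r[0])))
for o in outline_of('wrist','oblong_tin')[:2]:
    print(o['p'],o['rect'])
    m=(o['mask']).astype(np.uint8);k=np.argwhere(m)[:,::-1].astype(np.float32)
    for z in(.05,.06,.07):
        w=atz(c,k,z)[:,:2]; R=cv2.minAreaRect((w*1000).astype(np.float32));print(z,[np.round(x,1) for x in R])
    v=k.mean(0)
E
python3 o.py w4
```

```text
[ 0.45949433 -0.33637112  0.29777912] [-3.11503138e+00  4.03547867e-01 -9.21431414e-05] [ 0.56  0.31 -0.02  1.63  0.01  1.2  -1.3 ] 8.6 0.8495203103620421
tool yaw 345.2370488394561
0.64 [311.8, 121.4, 56.6, 87.9]
0.05 [array([ 490.8, -359.6]), array([50.7, 82.5]), np.float64(73.4)]
0.06 [array([ 491.8, -359.5]), array([49.4, 80.4]), np.float64(73.4)]
0.07 [array([ 492.8, -359.3]), array([48.1, 78.2]), np.float64(73.4)]
0.2 [0.0, 210.2, 46.2, 80.7]
0.05 [array([492.3, -23.8]), array([54.8, 78.5]), np.float64(79.3)]
0.06 [array([493.3, -32.3]), array([53.4, 76.5]), np.float64(79.3)]
0.07 [array([494.2, -40.9]), array([52. , 74.4]), np.float64(79.3)]
```

View pics/w4.png

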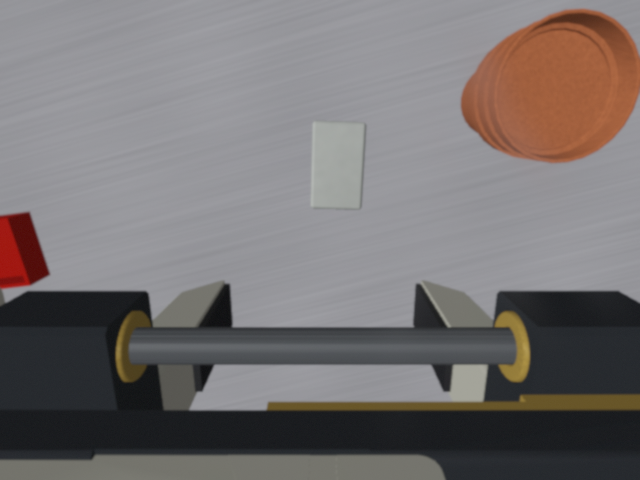

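Tin seen at (339,165); its footprint at z = 0.06 measures 49×80 mm, so the height assumption holds. I'll grasp now.

Emit:
move_arm(
  series=[
    [1.6,-1.1,-3.5,0,0,-1.8],
    [1.6,-1.2,-4,0,0,0],
    [0,0,-4,0,0,0],
    [0,0,-4,0,0,0],
    [0,0,-4,0,0,0],
    [0,0,-3,0,0,0],
    [0,0,-1.8,0,0,0],
    [0,0,-0.5,0,0,0],
  ],
)

```text
clock: 9.5
position: [0.4903, -0.3585, 0.0478]
ee_rot: [-3.108, 0.446, 0.005]
force: [-0.1, 0.7, 0.1]
width: 0.849
```

Emit:
move_arm(
  series=[
    [0,0,0,0,0,0],
    [0,0,0,0,0,0],
    [0,0,0,0,0,0],
  ],
)

```text
clock: 9.8
position: [0.4921, -0.3602, 0.0515]
ee_rot: [3.108, -0.45, 0.003]
force: [-0.8, 0.9, 0.2]
width: 0.852
```

Emit:
move_arm(
  series=[
    [0,0,0,0,0,0],
    [0,0,0,0,0,0],
    [0,0,0,0,0,0],
    [0,0,0,0,0,0],
    [0,0,0,0,0,0],
    [0,0,0,0,0,0],
  ],
  grip=0.3,
  force=20,
)

```text
clock: 10.4
position: [0.4913, -0.3596, 0.0502]
ee_rot: [3.109, -0.451, 0.0]
force: [-0.4, -0.3, 1.4]
width: 0.519
```

Emit:
move_arm(
  series=[
    [0,0,3,0,0,0],
    [0,0,4,0,0,0],
    [0,2,3,0,0,5],
    [0.1,3,2,0,0,8],
    [0.1,3.5,1.5,0,0,8],
    [0.1,3.5,1,0,0,8],
    [0.1,3.5,0.5,0,0,8],
    [0.1,3.5,0,0,0,8],
  ],
)

```text
clock: 11.2
position: [0.4964, -0.1684, 0.2009]
ee_rot: [3.042, 0.782, 0.002]
force: [0.9, -0.2, -2.4]
width: 0.519
```

Emit:
move_arm(
  series=[
    [0.1,3.5,0,0,0,8.5],
    [0.1,3.5,0,0,0,8.5],
    [0.1,3.5,0,0,0,8.5],
    [0.1,3.5,0,0,0,8.5],
    [0,2,0,0,0,8.4],
    [0,1,0,0,0,8.4],
    [0,0,0,0,0,3],
    [0,0,0,0,0,0],
  ],
)

```text
clock: 12.0
position: [0.5, 0.0006, 0.1998]
ee_rot: [-2.364, -2.069, 0.001]
force: [1.2, 0.1, -1.6]
width: 0.524
```

```bash
python3 o.py w5
```

```text
[0.49998546 0.00057883 0.19981603] [-2.36374756e+00 -2.06873676e+00  6.99325398e-04] [ 0.31  0.33 -0.52  1.9   0.2   0.96 -0.44] 12.0 0.5236612833548525
tool yaw -277.6155854237513
0.89 [250.1, 199.3, 147.3, 200.8]
0.05 [array([491.3, -62.3]), array([173.6, 107.8]), np.float64(82.1)]
0.06 [array([492. , -57.6]), array([167.6, 104.1]), np.float64(82.1)]
0.07 [array([492.6, -52.9]), array([161.6, 100.4]), np.float64(82.1)]
0.63 [278.7, 69.8, 91.1, 103.7]
0.05 [array([510.1,  75.9]), array([65.7, 65. ]), np.float64(84.2)]
0.06 [array([510.1,  75.8]), array([63.4, 62.7]), np.float64(84.2)]
0.07 [array([510.1,  75.7]), array([61.2, 60.5]), np.float64(84.2)]
```

View pics/w5.png

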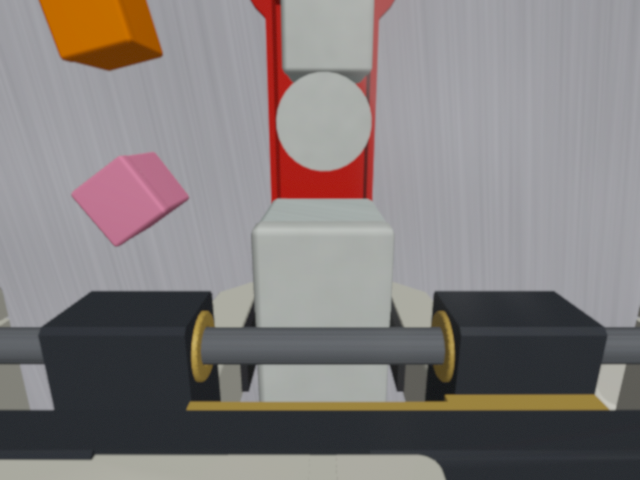

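The held tin has its lower front edge at row ~200 and its top edge at ~228. The packed round tin is centred at (324,121), and its near edge is at row 171. I'll turn these into millimetres.

Run:
```python
from h import *
import pickle
c=pickle.load(open('w5.pkl','rb'))
u=np.array([-.133,-.991]);n=np.array([.991,-.133]);P=np.array([.526,.197])
def rt(uv,z):
    for p in atz(c,uv,z): d=p[:2]-P;print('  r %.4f t %.4f'%(d@u,d@n))
print('round near,left,right');rt([[324,171],[276,121],[372,121]],.106)
print('square near edge');rt([[284,71],[370,70]],.106)
print('tier rim outer edges');rt([[270,120],[376,120],[271,180],[374,180]],.072)
print('held bottom front');rt([[273,199],[380,199]],.1498)
print('held top front');rt([[254,230],[390,230]],.2098)
d=np.array([.5,.0006])-P;print('tcp',d@u,d@n)
```

```text
round near,left,right
  r 0.1495 t 0.0011
  r 0.1220 t -0.0256
  r 0.1220 t 0.0278
square near edge
  r 0.0961 t -0.0205
  r 0.0956 t 0.0258
tier rim outer edges
  r 0.1210 t -0.0333
  r 0.1210 t 0.0342
  r 0.1591 t -0.0339
  r 0.1591 t 0.0343
held bottom front
  r 0.1581 t -0.0232
  r 0.1580 t 0.0277
held top front
  r 0.1579 t -0.0223
  r 0.1578 t 0.0228
tcp 0.19809040000000003 0.0003551999999999824
```

Clearances are about 8 mm inward and 4 mm outward, so I'll shift 2 mm toward the pivot and descend.

Emit:
move_arm(
  series=[
    [0.03,0.2,-2,0,0,0],
    [0,0,-3,0,0,0],
    [0,0,-2,0,0,0],
    [0,0,-1.5,0,0,0],
    [0,0,-1,0,0,0],
    [0,0,-0.5,0,0,0],
    [0,0,0,0,0,0],
  ],
)

```text
clock: 12.8
position: [0.5005, 0.0022, 0.0998]
ee_rot: [-2.366, -2.066, 0.001]
force: [0.5, 1.0, -0.7]
width: 0.518
```

Emit:
move_arm(
  series=[
    [0,0,-0.15,0,0,0],
    [0,0,-0.15,0,0,0],
    [0,0,0,0,0,0],
  ],
)

```text
clock: 13.1
position: [0.5008, 0.0023, 0.0974]
ee_rot: [2.365, 2.067, 0.001]
force: [0.5, -0.6, -1.7]
width: 0.527
```

Emit:
move_arm(
  series=[
    [0,0,-0.1,0,0,0],
    [0,0,-0.1,0,0,0],
    [0,0,0,0,0,0],
  ],
)

```text
clock: 13.4
position: [0.5014, 0.0023, 0.096]
ee_rot: [2.364, 2.066, 0.002]
force: [-0.5, -1.3, 8.8]
width: 0.52
```

Emit:
move_arm(
  series=[
    [0,0,0,0,0,0],
    [0,0,0,0,0,0],
    [0,0,0,0,0,0],
  ],
  grip=0.8,
)

```text
clock: 13.7
position: [0.5006, 0.0024, 0.0951]
ee_rot: [2.366, 2.067, 0.0]
force: [0.5, 0.5, -0.1]
width: 0.734
```

Emit:
move_arm(
  series=[
    [0,0,1.5,0,0,0],
    [0,0,3,0,0,0],
    [0,0,4,0,0,0],
    [0,-3,4,0,0,0],
    [0,-4,4,0,0,0],
    [0,-2,2,0,0,0],
    [0,0,0,0,0,0],
    [0,0,0,0,0,0],
  ],
)

```text
clock: 14.5
position: [0.5004, -0.083, 0.2753]
ee_rot: [2.366, 2.066, 0.0]
force: [-0.4, 0.3, 0.4]
width: 0.797
```

```bash
python3 o.py w6
```

```text
[ 0.50044433 -0.08301147  0.27531177] [2.36649002e+00 2.06607939e+00 4.82979794e-04] [ 0.47  0.27 -0.51  1.78  0.14  1.13 -0.22] 14.5 0.7971391857748462
tool yaw 82.24559010965064
0.97 [271.9, 49.6, 72.6, 113.1]
0.05 [array([499.9,   5.7]), array([95.3, 58.6]), np.float64(83.0)]
0.06 [array([500.1,   5.3]), array([92.7, 57. ]), np.float64(83.0)]
0.07 [array([500.4,   4.8]), array([90.1, 55.4]), np.float64(83.0)]
0.54 [259.4, 0.0, 92.9, 172.0]
0.05 [array([501.6,  20.8]), array([137.1,  73. ]), np.float64(82.4)]
0.06 [array([501.8,  20. ]), array([133.4,  71. ]), np.float64(82.4)]
0.07 [array([502.1,  19.1]), array([129.6,  69. ]), np.float64(82.4)]
```

View pics/w6.png

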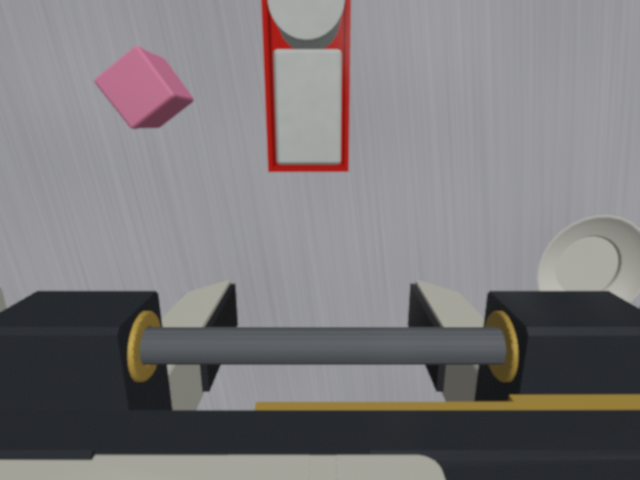

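The oblong tin sits in the tier (272–343, 48–165). At lid height z ≈ 0.106 its footprint measures about 81 mm, so it is seated. Next I'll shut the gripper, go to the outer side of the tier and plan the arc.

Emit:
move_arm(
  series=[
    [-3.7,3,0,0,0,0],
    [-3.7,3.6,-2,0,0,0],
    [0,0,-4,0,0,0],
    [0,0,-4,0,0,0],
    [0,0,-3.5,0,0,0],
    [0,0,-3,0,0,0],
    [0,0,-2,0,0,0],
    [0,0,0,0,0,0],
  ],
  grip=0,
)

```text
clock: 15.4
position: [0.4275, -0.0193, 0.0896]
ee_rot: [-2.359, -2.067, 0.007]
force: [0.1, -1.0, 0.3]
width: 0.155
```

Run:
```python
from h import *
s=monitor.observe();print(s['position'],s['ee_rot'],s['clock'],s['width'],s['joints'].round(2))
P=np.array([.526,.197]);u=np.array([-.133,-.991]);n=np.array([.991,-.133])
p0=P+.225*u-.056*n; print('start',p0)
th=np.cumsum([1,2]+[3]*28+[2,1]);prev=p0-P
for i,t in enumerate(th):
    a=np.radians(t);q=np.array([[np.cos(a),-np.sin(a)],[np.sin(a),np.cos(a)]])@(p0-P)
    print(t,((q-prev)*100).round(2).tolist());prev=q
```

```text
[ 0.42748585 -0.01931229  0.08958321] [-2.35895064 -2.06723054  0.00659082] 15.4 0.15457305594959922 [ 0.32  0.39 -0.5   2.17  0.3   0.65 -0.52]
start [ 0.440579 -0.018527]
1 [0.38, -0.15]
3 [0.76, -0.27]
6 [1.16, -0.36]
9 [1.18, -0.3]
12 [1.19, -0.23]
15 [1.2, -0.17]
18 [1.21, -0.11]
21 [1.21, -0.04]
24 [1.21, 0.02]
27 [1.21, 0.08]
30 [1.21, 0.15]
33 [1.2, 0.21]
36 [1.18, 0.27]
39 [1.17, 0.33]
42 [1.15, 0.39]
45 [1.13, 0.45]
48 [1.1, 0.51]
51 [1.07, 0.57]
54 [1.04, 0.62]
57 [1.01, 0.68]
60 [0.97, 0.73]
63 [0.93, 0.78]
66 [0.89, 0.83]
69 [0.84, 0.87]
72 [0.8, 0.91]
75 [0.75, 0.95]
78 [0.7, 0.99]
81 [0.65, 1.03]
84 [0.59, 1.06]
87 [0.53, 1.09]
89 [0.32, 0.74]
90 [0.15, 0.37]
```

Emit:
move_arm(
  series=[
    [0,0,-0.6,0,0,0],
    [0,0,-0.5,0,0,0],
    [0,0,0,0,0,0],
    [0,0,0,0,0,0],
    [0.7,0,0,0,0,0],
    [0.6,0,0,0,0,0],
    [0,0,0,0,0,0],
  ],
)

```text
clock: 16.1
position: [0.4447, -0.0204, 0.0817]
ee_rot: [2.365, 2.066, 0.002]
force: [0.4, 0.6, -0.1]
width: 0.003
```

Emit:
move_arm(
  series=[
    [0.38,-0.15,0,0,0,1],
    [0.76,-0.27,0,0,0,2],
    [1.16,-0.36,0,0,0,3],
    [0.8,-0.2,0,0,0,2],
    [0,0,0,0,0,0],
  ],
)

```text
clock: 16.6
position: [0.4752, -0.0306, 0.0813]
ee_rot: [2.215, 2.228, 0.001]
force: [-0.1, -0.1, 0.6]
width: 0.003
```

Emit:
move_arm(
  series=[
    [0.4,-0.05,-0.2,0,0,1],
    [0.8,-0.18,-0.2,0,0,2],
    [1.2,-0.2,0,0,0,3],
    [1.21,-0.11,0,0,0,3],
    [1.21,-0.04,0,0,0,3],
    [0.8,0.0,0,0,0,2],
    [0,0,0,0,0,0],
  ],
)

```text
clock: 17.3
position: [0.5309, -0.0361, 0.0771]
ee_rot: [1.927, 2.481, 0.001]
force: [-0.0, -0.1, 0.1]
width: 0.006
```

Run:
```python
from h import *
s=monitor.observe();print(s['position'],s['ee_rot'],s['clock'])
c=cam('top');save(c,'t7');i=c['img'][130:350,180:500,::-1];cv2.imwrite('pics/t7c.png',cv2.resize(i,(800,550),interpolation=cv2.INTER_CUBIC))
```

```text
[ 0.53091805 -0.03605308  0.07712448] [1.92695217e+00 2.48120384e+00 6.18626213e-04] 17.3
```

View pics/t7c.png

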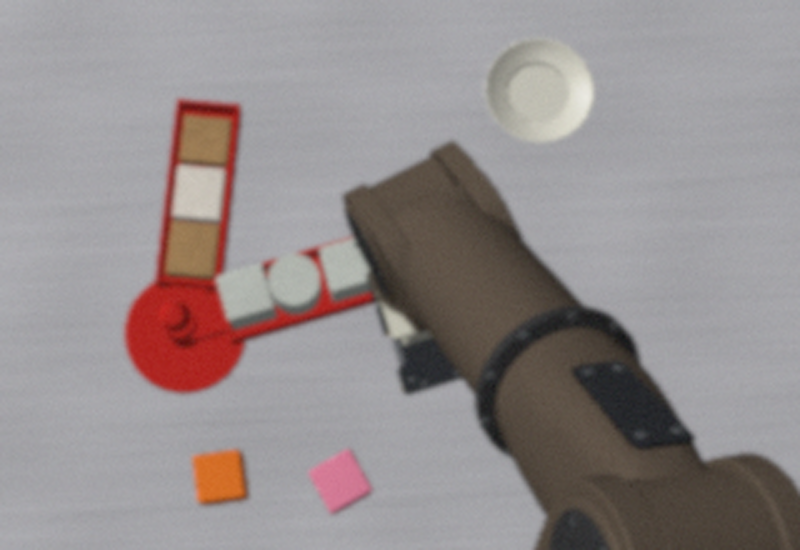

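The tier, with all three tins, has followed to about 22°. I'll continue the arc.

Emit:
move_arm(
  series=[
    [0.8,0.06,0,0,0,2],
    [1.21,0.15,0,0,0,3],
    [1.2,0.21,0,0,0,3],
    [1.18,0.27,0,0,0,3],
    [1.17,0.33,0,0,0,3],
    [1.15,0.39,0,0,0,3],
    [1.13,0.45,0,0,0,3],
    [1.1,0.51,0,0,0,3],
  ],
)

```text
clock: 18.15
position: [0.6192, -0.0129, 0.0771]
ee_rot: [-1.393, -2.815, 0.002]
force: [-0.2, -0.7, 0.0]
width: 0.003
```

Emit:
move_arm(
  series=[
    [1.07,0.57,0,0,0,3],
    [1.04,0.62,0,0,0,3],
    [1.01,0.68,0,0,0,3],
    [0.97,0.73,0,0,0,3],
    [0.93,0.78,0,0,0,3],
    [0.89,0.83,0,0,0,3],
    [0.84,0.87,0,0,0,3],
    [0.6,0.6,0,0,0,2],
  ],
)

```text
clock: 18.95
position: [0.6929, 0.0447, 0.0771]
ee_rot: [-0.802, -3.037, 0.001]
force: [-0.3, -1.1, -0.5]
width: 0.006
```

Emit:
move_arm(
  series=[
    [0,0,0,0,0,0],
  ],
)

```text
clock: 19.05
position: [0.6932, 0.0457, 0.0772]
ee_rot: [-0.803, -3.037, -0.001]
force: [0.5, -0.2, 0.5]
width: 0.003
```

Emit:
move_arm(
  series=[
    [0.4,0.45,0,0,0,1.5],
    [0.74,0.92,0,0,0,3],
    [0.7,0.95,0,0,0,3],
    [0.65,0.99,0,0,0,3],
    [0.6,1.02,0,0,0,3],
    [0.36,0.7,0,0,0,2],
    [0.17,0.35,0,0,0,1],
    [0,0,0,0,0,0],
  ],
)

```text
clock: 19.85
position: [0.7293, 0.0988, 0.0773]
ee_rot: [-0.36, -3.121, -0.001]
force: [-0.2, -0.0, -0.3]
width: 0.007
```

Emit:
move_arm(
  series=[
    [0.17,0.36,0,0,0,1],
    [0.16,0.36,0,0,0,1],
    [0.1,0.3,0,0,0,1],
    [0,0,0,0,0,0],
  ],
)

```text
clock: 20.25
position: [0.7339, 0.109, 0.0774]
ee_rot: [0.277, 3.129, 0.001]
force: [0.2, 1.2, 0.8]
width: 0.005
```

Emit:
move_arm(
  series=[
    [0.1,0.25,0,0,0,1],
    [0.1,0.25,0,0,0,0],
    [0,0,0,0,0,0],
  ],
)

```text
clock: 20.55
position: [0.7358, 0.114, 0.0774]
ee_rot: [0.251, 3.131, 0.001]
force: [0.8, -0.4, -0.0]
width: 0.004
```

Emit:
move_arm(
  series=[
    [0.05,0.15,0,0,0,0],
    [0.05,0.15,0,0,0,0],
    [0,0,0,0,0,0],
  ],
)

```text
clock: 20.85
position: [0.7368, 0.1167, 0.0774]
ee_rot: [0.252, 3.131, 0.0]
force: [-0.2, 0.1, 0.2]
width: 0.005
```

Emit:
move_arm(
  series=[
    [0.05,0.15,0,0,0,0],
    [0.05,0.15,0,0,0,0],
    [0,0,0,0,0,0],
  ],
)

```text
clock: 21.15
position: [0.7375, 0.1182, 0.0773]
ee_rot: [-0.253, -3.131, 0.003]
force: [-2.9, -4.2, 2.3]
width: 0.002
```

Emit:
move_arm(
  series=[
    [0.05,0.15,0,0,0,0],
    [0.05,0.15,0,0,0,0],
    [0,0,0,0,0,0],
  ],
)

```text
clock: 21.45
position: [0.7377, 0.1185, 0.0771]
ee_rot: [-0.255, -3.129, 0.01]
force: [-7.1, -11.4, 6.3]
width: 0.004
```

The tier has stalled against its stop. I'll back off and check.

Emit:
move_arm(
  series=[
    [-0.2,-0.8,0,0,0,0],
    [-0.4,-2,0,0,0,0],
    [0,-2,3,0,0,0],
    [0,-2,4,0,0,0],
    [-3,-3,4,0,0,0],
    [-4,-3,4,0,0,0],
    [-4,-3,3,0,0,0],
    [-4,-3,0,0,0,0],
  ],
)

```text
clock: 22.25
position: [0.6026, -0.0493, 0.2425]
ee_rot: [0.249, 3.125, 0.003]
force: [0.5, -0.1, 0.6]
width: 0.006
```

Emit:
move_arm(
  series=[
    [-3,-4,0,0,0,0],
    [-3,-4,0,0,0,0],
    [-3,-4,0,0,0,0],
    [0,0,0,0,0,0],
    [0,0,0,0,0,0],
    [0,0,0,0,0,0],
  ],
)

```text
clock: 22.85
position: [0.5123, -0.1692, 0.239]
ee_rot: [0.25, 3.13, 0.001]
force: [-0.4, 0.4, -0.3]
width: 0.005
```

Run:
```python
from h import *
s=monitor.observe();print(s['position'],s['clock'],s['force'])
c=cam('top');save(c,'t8')
for t,z in(('tier',.072),('oblong_tin',.106),('square_tin',.106),('round_tin',.106)):
  for o in outline_of('top',t)[:3]:
    v=np.argwhere(o['mask'])[:,::-1].mean(0)
    p=atz(c,[v],z)[0,:2]-[.526,.197]
    print(t,round(o['p'],2),o['rect'],'r,t',(p@[.991,-.133]-.146).round(3),(p@[.133,.991]).round(3))
a=c['img'][120:350,200:440,::-1];
d=cam('scene');save(d,'s8');b=d['img'][180:300,280:420,::-1]
cv2.imwrite('pics/f8.png',np.hstack([cv2.resize(a,(400,383),interpolation=2),cv2.resize(b,(400,383),interpolation=2)]))
```

```text
[ 0.51229254 -0.16923717  0.23904494] 22.85 [-0.39112685  0.39780566 -0.34594508]
tier 0.78 [243.5, 162.9, 31.2, 105.1] r,t -0.055 -0.016
oblong_tin 0.77 [246.6, 164.1, 29.0, 37.2] r,t 0.045 -0.003
square_tin 0.93 [305.0, 310.4, 21.4, 23.0] r,t -0.294 -0.179
square_tin 0.6 [253.2, 308.9, 27.8, 23.7] r,t -0.299 -0.065
square_tin 0.57 [243.3, 217.9, 22.0, 20.9] r,t -0.075 -0.001
round_tin 0.71 [248.5, 200.7, 19.8, 15.8] r,t -0.024 -0.003
```

View pics/f8.png

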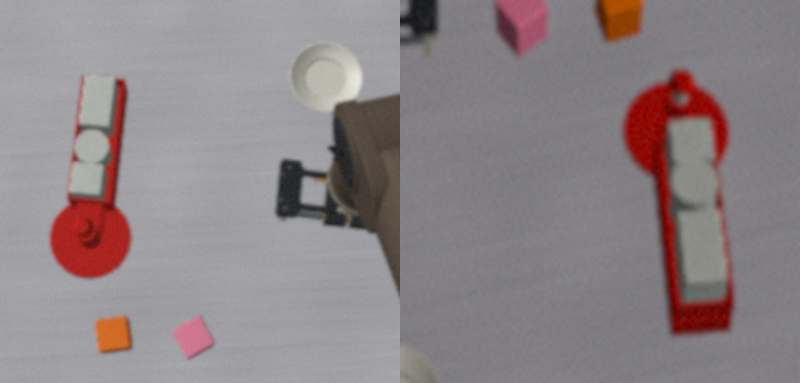

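The view shows the tier over the bottom tier, with all three tins upright in it and the gripper clear. I'll hand it in.

```bash
python3 -c "
from cell import workorder; print(workorder.sign_off())"
```

```text
the job is handed in; nothing more can be done
None
```

I handed the job in at about 23 s on the robot clock, well inside the 69 s limit. The hand-in reports no verdict, so what follows rests on my own checks.

**What I did:**
- I pushed the round tin, and through it the square tin, along the tier to the pivot end with shut fingers. It stalled exactly where the tin sizes said it should.
- I gripped the oblong tin across its 48 mm side, stood it on the tier floor and let go. Contact came at 0.096 m, as expected.
- I pushed the tier's outer side round the pivot until it stalled against the home stop, then drew the arm clear.

**Last checks:**
- **Tier:** the finger's stall position puts it within about 1° of home. In the top and scene pictures it lies straight over the bottom tier, with all three tins upright.
- **Tin positions:** from the top camera, along (x) and across (y) the tier:

| Tin | x (mm) | y (mm) | Allowed x (mm) | Allowed y (mm) |
|---|---|---|---|---|
| Oblong | +45 | -3 | ±60 | ±10 |
| Round | -24 | -3 | ±74 | ±10 |
| Square | -75 | -1 | ±76 | ±10 |

- **Square tin:** its reading is close to the limit, but pressed against the end wall it should sit at about -72 mm.
- **Bystanders:** the robot recorded no contact with the pots, saucer, dibber or fork. I did not measure their positions again at the end.

**One disagreement:** the network's outline of the whole tier in the last top picture was centred about 55 mm too near the pivot. It probably took in only the parts not hidden by the tins, or the foot disc, so I relied on the picture and the stall position instead.

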